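# Cover the open pot with its washed lid

### The arm

A 6-joint arm with a two-finger parallel gripper is mounted at the origin on the work surface. World frame = base frame: x ahead of the robot, y to its left, z up, the work surface at z = 0. Lengths are in m, angles in rad, forces in N, time in s.
With the tool pointing down it reaches from about 0.375 to 0.9 m from the base axis. Payload 3.1 kg.
Tool frame: the origin (TCP) lies between the finger pads, 19 mm behind the fingertips; this is the grasp point; z points along the fingers, y is the line along which they close (so a half turn about z gives the same grasp; the last joint's range is limited). The gripper opens to 85 mm and grips with 20 to 120 N. Pads are 22 mm wide; open, the fingers measure 114 mm over their backs; the gripper's body (76 mm by 85 mm) begins 54 mm behind the grasp point. The pads swing forward as they close: fully open they stand 13 mm farther back than shut.
Start: joints at [-1.353, 0.527, 1.433, -0, 1.181, -0.178], TCP at [0.242, -0.576, 0.25] pointing down, gripper open.
Joint ranges: [-3.08, 3.08], [-0.75, 2.2], [0.22, 2.44], [-1.43, 4.57], [0, 2.65], [-2.85, 2.85]. Speed limits (rad/s): [2.79, 2.79, 3.14, 3.14, 3.14, 3.14].

### API

Orientations are given as a unit quaternion [x, y, z, w].
In Python, from station import manip, viewer, ticket gives the robot as it stands.
- The arm moves only by the shell command python3 -m creep 'ROWS' [FORCE]. ROWS is JSON, a list of rows, each an object with "slide": the shift along the tool's x, y, z in cm, a list of three; "angular": the turn, a rotation vector about the tool's x, y, z in rad, a list of three; "claw": the opening, from -1 (shut) to 1 (fully open). A call has 1 to 10 rows; each row shifts and turns the commanded pose from where the row before left it, along the tool's axes as they then stand; what a row does not reach is not made up. A row lasts 1/12 s, in which the tool goes at most 41.7 mm and 7.16 degrees, less where a joint would pass 70% of its speed; a pose out of reach is approached as far as the arm can. A call with a gripper value outside its range is refused whole. The fingers move at their own pace and stop on an object; FORCE is the grip in N (left out, the last holds). Time passes only in rows, so rows that do not move let the fingers close. It gives the time, the measured TCP pose, the force, the opening and the grip force at its end, in the units of the state.
- manip.sense(): the state, without advancing time (a new reading comes with each control period).
- viewer.snapshot(name): name is "scene" or "side" or "wrist"; returns the picture (420x560x3 uint8, blue, green, red); there is no depth.
- viewer.calibration(name): a dict with "fov_y" (degrees; the focal length in pixels is half the picture's height over the tangent of half this angle, whatever the lens; pixels are square), "cx", "cy" (the principal point, pixels), "T" (4x4, takes a point from camera to world coordinates); the wrist camera has in their place "tool_from_camera" (4x4, takes a point from camera to tool coordinates, whose origin is the TCP and whose axes are the flange's). Camera axes: x right, y up, looking along -z (the intrinsics and any distortion apply to the point x, -y, -z); pixel columns grow to the right and rows downward; lengths in m; the calibration is good to about 2 mm. The wrist camera is an equidistant fisheye: a pixel r from the principal point sees the ray r / f radians off the axis. A picture is of the moment at which its call begins: read the wrist's pose just before it. calibration takes no time and is no camera call.
- ticket.sign_off(): hands the job in; it is judged then, once.
The state is a dict: "t": time; "q": joint angles; "qd": joint speeds; "tau": joint torques, N m; "tcp_pos": TCP position; "tool_rot": TCP orientation; "force": force on the tool from outside, world axes, zero at the start; "ft_torque": the same for the moment, N m; "finger_gap": opening from 0.0 (shut) to 1.0 (fully open); "gripper_force": force on a finger pad.
Only numpy, scipy, OpenCV 4.12 (cv2) and the standard library are available. Lean on these libraries where they do the work, as an engineer would, in place of code of your own. Each camera call takes 0.05 s, during which the arm holds its last target. There are 200 camera calls.

### The job

The blue pot's washed lid is standing on edge in the wooden drying rack: lift it out and first lay it down flat on the bench with its knob up, letting go of it. Then take it by the knob and lower it onto the open pot until its flange rests level on the rim all round, and let go only once it is seated. Leave the pot, the printing blocks in the rack and the other things on the bench where they stand.

Things in the scene. Friction and masses are not known exactly. Their poses are not given: they have to be found in the camera images.
- lid: blue round lid. Origin: centre of its underside; z: its axis, towards the knob. Along z: plug, diameter 86 mm (tapered to 80 at the bottom), z 0 to 8 mm; flange, diameter 104, z 8 to 13; black round knob, diameter 22, z 13 to 43. At the start it stands on its flange's edge in a rack slot, axis level, knob away from the robot, top 114 mm above the bench
- knob (a point): middle of the lid's knob, on the lid's axis, 28 mm along z from the lid's origin; axes as the lid
- pot: blue round open pot, loose, 0.55 kg, 70 mm high, outer diameter 101 mm, mouth diameter 93 mm, wall 4 mm; origin: centre of its underside, z up
- pot_rim (a point): centre of the pot's mouth at rim height, 70 mm above the pot's origin. A seated lid has its origin (underside of the plug) 8 mm below this point
- rack: wooden rack fixed to the bench, 210 mm (x) by 110 mm (y), origin: centre of its underside. Base 10 mm thick; three slots along y at x = -80, 0 and 80 mm, each 16 mm wide between rails 6 mm thick, rail tops 44 mm above the bench; stop blocks fill each slot's ends beyond y = 39 mm either way, tops 26 mm above the bench
- block_a: printing block, copper on plywood, 13 x 68 x 78 mm high, upright in a rack slot (the lid and the two blocks share the three slots in any order), top 88 mm above the bench; origin: centre of its underside
- block_b: printing block like the other, in another slot
- drink_can: red drink can, diameter 66 mm, 115 mm high, origin: centre of its underside
- solvent_tin: rectangular metal solvent tin, 60 x 95 x 158 mm high, origin: centre of its underside
- squeeze_bottle: white bottle with black cap, diameter 70 mm, 150 mm high, origin: centre of its underside
- mug: white mug, diameter 84 mm, 95 mm high, handle at its +y, origin: centre of its underside
- brush: brush lying on the bench, along its x

How it is judged:
By the outcome, as a careful person would: the job done as asked, in the order asked, and still so for the second after the job is handed in, with the robot touching nothing.
It also fails if it takes over 54 s, if anything falls off the work surface, if the arm or the gripper's body presses on something with over 40 N, if the wrist force passes 120 N, or if a joint passes its speed limit or range.

## Working session

There is one attempt and no reset: what is moved stays moved. The work goes in short steps, Python scripts to look and compute and a shell command to move; the robot and the scene stay as the last step left them, time stands still between calls to the robot, and variables do not carry over. Pictures are saved under pics/ and viewed, at most 10 in all, crops included, and the job is handed in when it is done.

```bash
ls; mkdir -p pics; python3 - <<'E'
from station import manip, viewer
import cv2,numpy as np
s=manip.sense();print(s['t'],s['tcp_pos'],s['tool_rot'],s['finger_gap'])
a=viewer.snapshot("scene");b=viewer.snapshot("side")
cv2.imwrite('pics/scene.png',a);cv2.imwrite('pics/side.png',b)
for n in('scene','side','wrist'):print(viewer.calibration(n))
E
```

```text
pics
0.0 [ 0.24143752 -0.57574209  0.24904417] [ 9.80379886e-01  1.97114452e-01 -1.26048810e-05 -1.08288986e-03] 1.0002362274736183
{'fov_y': 55.10059398313512, 'cx': 275.8397340413538, 'cy': 209.0592500892896, 'T': array([[-0.88202534, -0.23964425,  0.40571164,  1.06610532],
       [ 0.470582  , -0.49214469,  0.7323566 ,  0.95437535],
       [ 0.02416379,  0.83687767,  0.54685636,  0.77764776],
       [ 0.        ,  0.        ,  0.        ,  1.        ]])}
{'fov_y': 42.781598409696315, 'cx': 290.59155835514883, 'cy': 211.49296966371435, 'T': array([[-0.99274861,  0.08636103, -0.08361803,  0.44587293],
       [-0.11947799, -0.78547405,  0.60725244,  0.84273361],
       [-0.01323685,  0.61283953,  0.79009651,  1.1586974 ],
       [ 0.        ,  0.        ,  0.        ,  1.        ]])}
{'fov_y': 65.70646984690485, 'cx': 281.1206414287982, 'cy': 208.49326476680062, 'tool_from_camera': array([[-1.45018913e-04,  9.56934658e-01,  2.90303356e-01,
         7.50685123e-02],
       [ 9.99999892e-01,  1.06465746e-05,  4.64448027e-04,
         1.95222966e-04],
       [ 4.41355678e-04,  2.90303392e-01, -9.56934557e-01,
        -1.23410871e-01],
       [ 0.00000000e+00,  0.00000000e+00,  0.00000000e+00,
         1.00000000e+00]])}
```

View pics/scene.png

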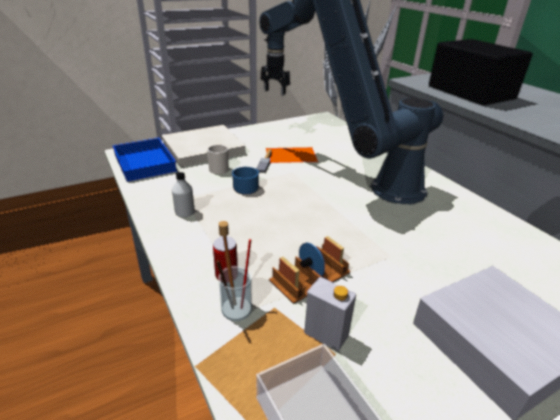

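View pics/side.png

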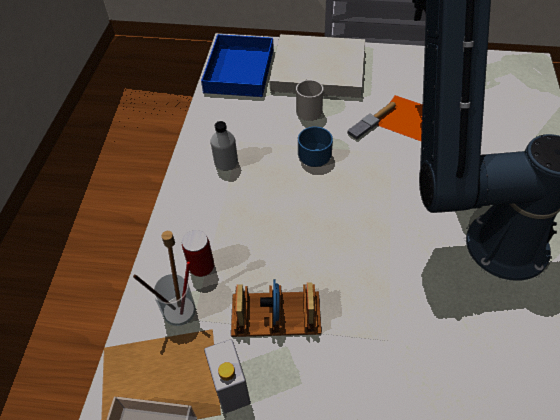

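The rack is at about (277,312) in the side view, with the lid in its middle slot and the knob to the left (+x). The open pot is at (315,147), the can at (198,255) and the tin at (227,372). Next I'll measure them.

```bash
cat > h.py <<'E'
import numpy as np,cv2
from station import manip,viewer
from scipy.spatial.transform import Rotation as R
def ray(name,px,s=None):
    c=viewer.calibration(name);f=210/np.tan(np.radians(c['fov_y']/2))
    u,v=(px[0]-c['cx']),(px[1]-c['cy'])
    if name=='wrist':
        r=np.hypot(u,v)+1e-9;th=r/f;d=np.array([u/r*np.sin(th),-v/r*np.sin(th),-np.cos(th)])
        T=np.eye(4);T[:3,:3]=R.from_quat(s['tool_rot']).as_matrix();T[:3,3]=s['tcp_pos'];T=T@c['tool_from_camera']
    else: d=np.array([u/f,-v/f,-1.]);T=c['T']
    return T[:3,3],T[:3,:3]@d/np.linalg.norm(d)
def plane(name,px,z,s=None):
    o,d=ray(name,px,s);return o+d*(z-o[2])/d[2]
def tri(r1,r2):
    A=np.stack([r1[1],-r2[1]],1);k=np.linalg.lstsq(A,r2[0]-r1[0],rcond=None)[0]
    p,q=r1[0]+k[0]*r1[1],r2[0]+k[1]*r2[1];return (p+q)/2,np.linalg.norm(p-q)
def blobs(img,lo,hi,mn=60):
    m=cv2.inRange(cv2.cvtColor(img,cv2.COLOR_BGR2HSV),lo,hi)
    n,l,st,ce=cv2.connectedComponentsWithStats(m)
    return m,l,[(i,st[i].tolist(),ce[i].round(1).tolist()) for i in range(1,n) if st[i,4]>mn]
E
python3 - <<'E'
from h import *
for n in('scene','side'):
    a=cv2.imread(f'pics/{n}.png')
    print(n,'blue',blobs(a,(98,90,20),(118,255,255))[2])
    print('wood',blobs(a,(5,100,30),(18,255,255),150)[2])
b=cv2.imread('pics/side.png')
c=cv2.resize(b[240:400,150:350],None,fx=4,fy=4)[:600]
cv2.imwrite('pics/c1.png',c[:600,:800])
for n,px,z in[('pot rim?',(315,143),.07),('rack',(276,312),.02),('can top',(197,240),.115),('tin top',(223,358),.158),('bottle',(221,127),.15),('mug',(310,90),.095),('brush',(372,118),.01),('lidtop',(277,281),.114),('rackcorner',(232,335),0),('rackcornerR',(321,332),0)]: print(n,plane('side',px,z).round(3))
E
```

```text
scene blue [(1, [267, 0, 175, 152, 5546], [353.9, 70.6]), (46, [113, 137, 64, 44, 1947], [144.4, 158.7]), (55, [376, 150, 47, 52, 1034], [402.3, 176.7]), (61, [232, 168, 27, 26, 571], [245.2, 179.8]), (66, [300, 243, 24, 32, 440], [312.5, 257.0])]
wood [(1, [266, 147, 52, 16, 724], [291.2, 154.6]), (2, [0, 178, 213, 242, 37932], [84.7, 315.6]), (3, [219, 222, 14, 65, 282], [226.5, 251.8]), (4, [319, 238, 30, 43, 763], [333.3, 260.8]), (7, [270, 258, 50, 45, 1222], [293.4, 279.6]), (14, [196, 309, 126, 111, 5722], [253.8, 359.5])]
side blue [(2, [433, 0, 33, 88, 931], [449.4, 39.1]), (4, [423, 0, 137, 209, 5151], [478.4, 136.6]), (45, [201, 34, 72, 63, 3652], [237.8, 65.4]), (128, [298, 126, 35, 41, 1135], [314.6, 145.8]), (204, [532, 201, 12, 13, 61], [537.6, 208.0]), (227, [467, 216, 83, 64, 1584], [510.5, 250.4]), (273, [273, 280, 6, 45, 226], [275.5, 302.6])]
wood [(1, [0, 20, 325, 400, 53098], [102.1, 237.8]), (3, [488, 43, 72, 42, 556], [532.7, 51.8]), (12, [374, 95, 49, 47, 1433], [402.1, 117.2]), (23, [162, 231, 18, 69, 269], [170.4, 255.5]), (34, [231, 283, 91, 54, 3064], [277.3, 313.7])]
pot rim? [ 0.521 -0.247  0.07 ]
rack [0.565 0.268 0.02 ]
can top [0.767 0.15  0.115]
tin top [0.64  0.448 0.158]
bottle [ 0.776 -0.201  0.15 ]
mug [ 0.556 -0.446  0.095]
brush [ 0.359 -0.435  0.01 ]
lidtop [0.563 0.239 0.114]
rackcorner [0.66  0.328 0.   ]
rackcornerR [0.456 0.297 0.   ]
```

View pics/c1.png

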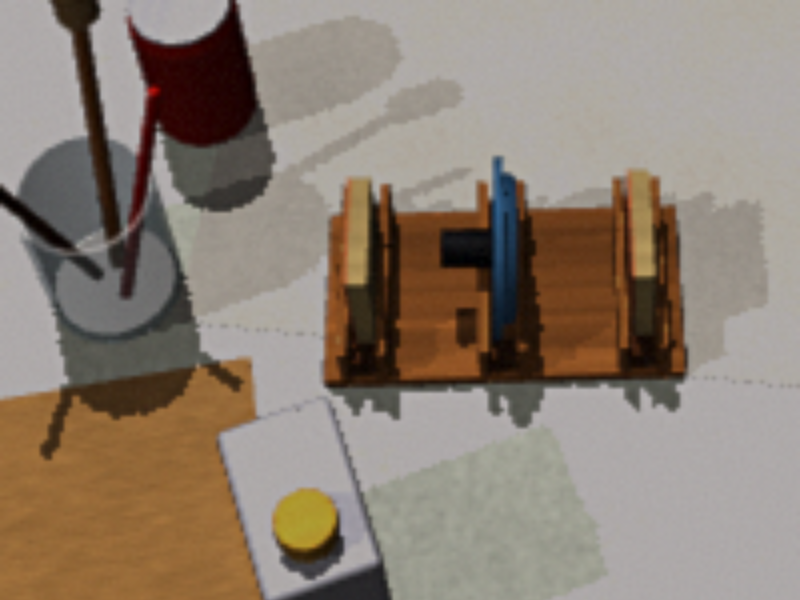

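The crop shows the black knob at side pixels (261–273, 297–307). The lid disc is at about (275,303), and the rack is yawed slightly.

```bash
cat >> h.py <<'E'
def togo(p,rot):
    """slide (cm, tool axes now) and rotvec (tool axes) from present to target"""
    s=manip.sense();r0=R.from_quat(s['tool_rot']);r1=rot
    print('t',round(s['t'],2),'p',np.round(s['tcp_pos'],4),'slide',(r0.inv().apply(np.array(p)-s['tcp_pos'])*100).round(2),'ang',(r0.inv()*r1).as_rotvec().round(3),'F',np.round(s['force'],1),'gap',round(s['finger_gap'],3),'gf',np.round(s['gripper_force'],1))
def down(yaw,pitch=0):
    """tool x at heading yaw, tool z down; pitch raises the tool z forwards"""
    return R.from_euler('z',yaw)*R.from_euler('y',-pitch)*R.from_euler('x',np.pi)
E
python3 - <<'E'
from h import *
print('knob end',plane('side',(260.8,302.2),.064),'knob base',plane('side',(273,302),.064))
print('lid edges',plane('side',(275.5,281),.11))
for z,l,r in((0,(232,335),(321,332)),): 
    d=plane('side',r,z)-plane('side',l,z);print('yaw',np.degrees(np.arctan2(-d[1],-d[0])))
togo((.47,-.25,.25),down(0.15))
E
```

```text
knob end [0.5980838 0.2694104 0.064    ] knob base [0.5704206  0.26576529 0.064     ]
lid edges [0.56696983 0.2369889  0.11      ]
yaw 8.586487884086752
t 0.1 p [ 0.2414 -0.5758  0.2491] slide [ 3.367e+01 -2.122e+01 -3.000e-02] ang [-0.002 -0.     0.247] F [0.8 0.2 0.9] gap 1.004 gf 0.0
```

```bash
python3 -m creep '[{"slide":[3.4,-2.1,0],"angular":[0,0,0],"claw":1},{"slide":[3.4,-2.1,0],"angular":[0,0,0],"claw":1},{"slide":[3.4,-2.1,0],"angular":[0,0,0],"claw":1},{"slide":[3.4,-2.1,0],"angular":[0,0,0],"claw":1},{"slide":[3.4,-2.1,0],"angular":[0,0,0],"claw":1},{"slide":[3.4,-2.1,0],"angular":[0,0,0],"claw":1},{"slide":[3.4,-2.1,0],"angular":[0,0,0],"claw":1},{"slide":[3.4,-2.1,0],"angular":[0,0,0],"claw":1},{"slide":[3.4,-2.1,0],"angular":[0,0,0.12],"claw":1},{"slide":[2.5,-2.1,0],"angular":[0,0,0.12],"claw":1}]'
python3 -m creep '[{"slide":[0,0,0],"angular":[0,0,0],"claw":1},{"slide":[0,0,0],"angular":[0,0,0],"claw":1}]'
python3 - <<'E'
from h import *
s=manip.sense();a=viewer.snapshot('wrist');cv2.imwrite('pics/w1.png',a)
import pickle;pickle.dump(s,open('w1.pkl','wb'))
togo((.56,.2,.25),down(.15))
E
```

```text
t: 0.93
tcp_pos: [0.4684, -0.2563, 0.2498]
tool_rot: [0.997, 0.08, -0.0, -0.0]
force: [0.8, -0.5, 0.7]
finger_gap: 0.997
gripper_force: 0.0
t: 1.1
tcp_pos: [0.468, -0.257, 0.2497]
tool_rot: [0.996, 0.085, -0.0, -0.0]
force: [-0.6, -0.0, -0.0]
finger_gap: 0.997
gripper_force: 0.0
t 1.15 p [ 0.4675 -0.2583  0.2498] slide [ 1.676e+01 -4.364e+01 -4.000e-02] ang [0.    0.001 0.017] F [-0.4 -0.5 -0.3] gap 1.0 gf 0.0
```

View pics/w1.png

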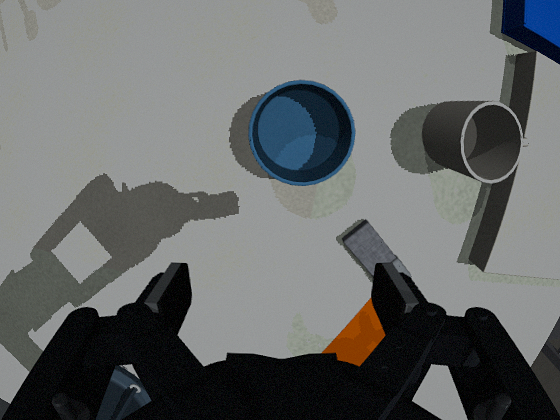

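The wrist view shows the pot rim circle centred at about (302,133), clear of the mug and brush. I'll fit the circle while moving on to the rack.

```bash
python3 -m creep '[{"slide":[1.4,-3.7,0],"angular":[0,0,0],"claw":1},{"slide":[1.4,-3.7,0],"angular":[0,0,0],"claw":1},{"slide":[1.4,-3.7,0],"angular":[0,0,0],"claw":1},{"slide":[1.4,-3.7,0],"angular":[0,0,0],"claw":1},{"slide":[1.4,-3.7,0],"angular":[0,0,0],"claw":1},{"slide":[1.4,-3.7,0],"angular":[0,0,0],"claw":1},{"slide":[1.4,-3.7,0],"angular":[0,0,0],"claw":1},{"slide":[1.4,-3.7,0],"angular":[0,0,0],"claw":1},{"slide":[1.4,-3.7,0],"angular":[0,0,0],"claw":1},{"slide":[1.4,-3.7,0],"angular":[0,0,0],"claw":1}]' >/dev/null
python3 -m creep '[{"slide":[0,-3.7,0],"angular":[0,0,0],"claw":1},{"slide":[0,-3.7,0],"angular":[0,0,0],"claw":1},{"slide":[0,0,0],"angular":[0,0,0],"claw":1},{"slide":[0,0,0],"angular":[0,0,0],"claw":1}]'
cat >> h.py <<'E'
def circ(img,s,z,box,name='wrist',lo=(95,70,15),hi=(122,255,255)):
    from scipy.optimize import least_squares
    m,l,b=blobs(img,lo,hi);x0,y0,x1,y1=box
    m[:]=m;k=np.zeros_like(m);k[y0:y1,x0:x1]=m[y0:y1,x0:x1]
    cs,_=cv2.findContours(k,cv2.RETR_EXTERNAL,cv2.CHAIN_APPROX_NONE);c=max(cs,key=cv2.contourArea)
    P=np.array([plane(name,q,z,s)[:2] for q in cv2.convexHull(c)[:,0].astype(float)])
    r=least_squares(lambda v:np.hypot(P[:,0]-v[0],P[:,1]-v[1])-v[2],[*P.mean(0),.05],loss='soft_l1',f_scale=.001)
    return r.x.round(4),np.abs(r.fun).max().round(4),cv2.boundingRect(c)
E
python3 - <<'E'
from h import *
import pickle
print('pot',circ(cv2.imread('pics/w1.png'),pickle.load(open('w1.pkl','rb')),.07,(225,60,380,205)))
s=manip.sense();a=viewer.snapshot('wrist');cv2.imwrite('pics/w2.png',a);pickle.dump(s,open('w2.pkl','wb'))
togo((.6,.27,.2),down(.15))
E
```

```text
t: 2.32
tcp_pos: [0.533, 0.2024, 0.2497]
tool_rot: [0.997, 0.083, -0.0, 0.0]
force: [0.2, -0.5, 0.7]
finger_gap: 0.997
gripper_force: 0.0
pot (array([ 0.5264, -0.2661,  0.0498]), np.float64(0.0002), (248, 80, 107, 106))
t 2.37 p [0.5333 0.2012 0.2498] slide [ 7.71 -5.7   4.97] ang [0.001 0.    0.015] F [ 0.5  0.  -0.3] gap 1.003 gf 0.0
```

View pics/w2.png

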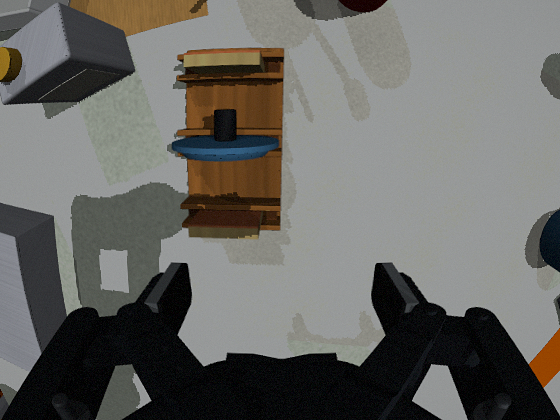

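The wrist view shows the knob at columns 214–237 and rows 109–140. The lid's edge spans columns 172–278 at about row 147, and the rack runs almost along the image axes.

```bash
python3 - <<'E'
from h import *
import pickle
a=cv2.imread('pics/w2.png');s=pickle.load(open('w2.pkl','rb'))
g=cv2.cvtColor(a,cv2.COLOR_BGR2HSV)
m,l,b=blobs(a,(98,100,40),(118,255,255));print([x for x in b if 150<x[2][0]<300 and x[2][1]<200])
k=(a.max(2)[95:145,200:250]<45).astype(np.uint8)
n,l2,st,ce=cv2.connectedComponentsWithStats(k);i=1+np.argmax(st[1:,4]);x,y,w,h,_=st[i];x+=200;y+=95;print('knob box',x,y,w,h)
P=lambda u,v,z:plane('wrist',(u,v),z,s).round(4)
ys,xs=np.where(l2==i)
for r in range(0,h,4): 
    q=xs[ys==r+y-95]+200; print(r+y,q.min(),q.max(),P((q.min()+q.max())/2,r+y,.067))
print('end',P(x+w/2-.5,y,.064))
mm=[x for x in b if 150<x[2][0]<300 and x[2][1]<200][0][1]
print('lid L,R at z=.062',P(mm[0],148,.062),P(mm[0]+mm[2],148,.062))
print('rack corners',P(283,49,.044),P(281,231,.044))
print('cross',tri(ray('wrist',(x+w/2-.5,y),s),ray('side',(260.8,302.2))))
E
```

```text
[(1, [172, 136, 106, 25, 2023], [224.4, 147.7])]
knob box 200 109 50 33
109 224 233 [0.603  0.2641 0.067 ]
113 214 235 [0.5987 0.2673 0.067 ]
117 214 235 [0.5949 0.2667 0.067 ]
121 214 235 [0.5912 0.2662 0.067 ]
125 214 235 [0.5874 0.2656 0.067 ]
129 214 235 [0.5836 0.2651 0.067 ]
133 214 235 [0.5799 0.2645 0.067 ]
137 200 245 [0.5758 0.2659 0.067 ]
141 217 231 [0.5722 0.2639 0.067 ]
end [0.6024 0.2684 0.064 ]
lid L,R at z=.062 [0.5577 0.3165 0.062 ] [0.573  0.2122 0.062 ]
rack corners [0.6716 0.2239 0.044 ] [0.4833 0.1942 0.044 ]
cross (array([0.60041349, 0.26841024, 0.06131232]), np.float64(0.003994601762700632))
```

```bash
python3 -c "
from h import *
togo((.592,.2665,.071),down(.15))"
```

```text
t 2.37 p [0.5333 0.2012 0.2498] slide [ 6.87 -5.5  17.87] ang [0.001 0.    0.015] F [ 0.5  0.  -0.3] gap 1.003 gf 0.0
```

```bash
python3 -m creep '[{"slide":[2.3,-1.83,0],"angular":[0,0,0.015],"claw":1},{"slide":[2.3,-1.83,0],"angular":[0,0,0],"claw":1},{"slide":[2.3,-1.83,0],"angular":[0,0,0],"claw":1},{"slide":[0,0,3.8],"angular":[0,0,0],"claw":1},{"slide":[0,0,3.8],"angular":[0,0,0],"claw":1},{"slide":[0,0,3],"angular":[0,0,0],"claw":1},{"slide":[0,0,0],"angular":[0,0,0],"claw":1},{"slide":[0,0,0],"angular":[0,0,0],"claw":1}]'
python3 - <<'E'
from h import *
import pickle
s=manip.sense();a=viewer.snapshot('wrist');cv2.imwrite('pics/w3.png',a)
k=(a.max(2)<45).astype(np.uint8)*255
togo((.592,.2665,.071),down(.15))
E
```

```text
t: 3.03
tcp_pos: [0.5925, 0.2644, 0.1424]
tool_rot: [0.997, 0.073, -0.002, 0.001]
force: [0.7, -0.1, 0.3]
finger_gap: 0.998
gripper_force: 0.0
t 3.08 p [0.5941 0.2652 0.1446] slide [-0.19 -0.16  7.36] ang [ 0.    -0.001 -0.003] F [0.5 0.1 0.6] gap 1.0 gf 0.0
```

View pics/w3.png

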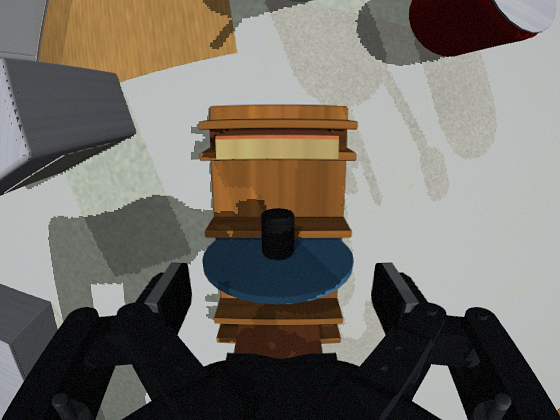

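The knob is centred at about (278,233), midway between the fingers at 188 and 374. Next I descend and close.

```bash
python3 -m creep '[{"slide":[-0.1,-0.1,3],"angular":[0,0,0],"claw":1},{"slide":[0,0,3],"angular":[0,0,0],"claw":1},{"slide":[0,0,1.4],"angular":[0,0,0],"claw":1},{"slide":[0,0,0],"angular":[0,0,0],"claw":1},{"slide":[0,0,0],"angular":[0,0,0],"claw":-1},{"slide":[0,0,0],"angular":[0,0,0],"claw":-1},{"slide":[0,0,0],"angular":[0,0,0],"claw":-1},{"slide":[0,0,0],"angular":[0,0,0],"claw":-1},{"slide":[0,0,0],"angular":[0,0,0],"claw":-1},{"slide":[0,0,0],"angular":[0,0,0],"claw":-1}]' 50
python3 -m creep '[{"slide":[0,0,0],"angular":[0,0,0],"claw":-1},{"slide":[0,0,0],"angular":[0,0,0],"claw":-1},{"slide":[0,0,0],"angular":[0,0,0],"claw":-1},{"slide":[0,0,0],"angular":[0,0,0],"claw":-1},{"slide":[0,0,0],"angular":[0,0,0],"claw":-1}]'
```

```text
t: 3.92
tcp_pos: [0.5925, 0.2681, 0.0712]
tool_rot: [0.997, 0.075, 0.001, -0.0]
force: [0.5, -0.3, 3.1]
finger_gap: 0.236
gripper_force: 48.7
t: 4.33
tcp_pos: [0.5927, 0.2681, 0.0711]
tool_rot: [0.997, 0.075, 0.001, -0.0]
force: [0.1, -1.1, 5.8]
finger_gap: 0.235
gripper_force: 48.9
```

```bash
python3 -m creep '[{"slide":[0,0,-1],"angular":[0,0,0],"claw":-1},{"slide":[0,0,-2],"angular":[0,0,0],"claw":-1},{"slide":[0,0,-3],"angular":[0,0,0],"claw":-1},{"slide":[0,0,-3],"angular":[0,0,0],"claw":-1},{"slide":[0,0,-3],"angular":[0,0,0],"claw":-1},{"slide":[0,0,-2],"angular":[0,0,0],"claw":-1},{"slide":[0,0,0],"angular":[0,0,0],"claw":-1},{"slide":[0,0,0],"angular":[0,0,0],"claw":-1}]'
python3 - <<'E'
from h import *
a=viewer.snapshot('wrist');b=viewer.snapshot('side')
cv2.imwrite('pics/l1.png',np.hstack([cv2.resize(a,(400,300)),cv2.resize(b[200:380,150:390],(400,300))]))
togo((.55,0,.2),down(0))
E
```

```text
t: 5.0
tcp_pos: [0.5915, 0.268, 0.211]
tool_rot: [0.997, 0.075, 0.001, -0.0]
force: [0.4, 0.0, -1.5]
finger_gap: 0.236
gripper_force: 49.2
t 5.1 p [0.59   0.2675 0.2082] slide [-7.93 25.86  0.87] ang [0.001 0.004 0.149] F [ 0.4  0.9 -1.7] gap 0.234 gf 49.2
```

View pics/l1.png

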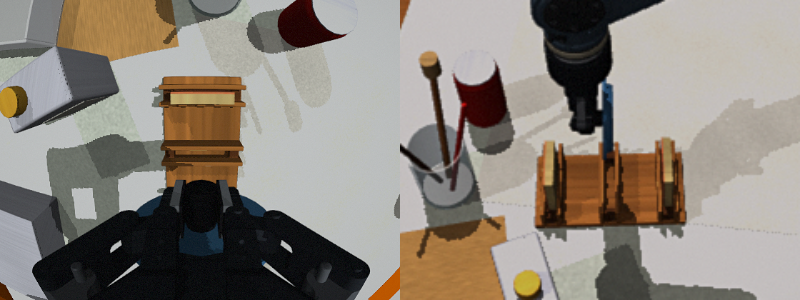

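The lid is out of the rack and held upright by the knob, with both blocks still in their slots. Next I carry it to open bench and pitch the tool forward.

```bash
python3 -m creep '[{"slide":[-1.1,3.7,0],"angular":[0,0,0],"claw":-1},{"slide":[-1.1,3.7,0],"angular":[0,0,0],"claw":-1},{"slide":[-1.1,3.7,0],"angular":[0,0,0],"claw":-1},{"slide":[-1.1,3.7,0],"angular":[0,0,0],"claw":-1},{"slide":[-1.1,3.7,0],"angular":[0,0,0],"claw":-1},{"slide":[-1.1,3.7,0],"angular":[0,0,0],"claw":-1},{"slide":[-1.1,3.7,0],"angular":[0,0,0],"claw":-1},{"slide":[0,0,0],"angular":[0,0,0.075],"claw":-1},{"slide":[0,0,0],"angular":[0,0,0.075],"claw":-1},{"slide":[0,0,0],"angular":[0,0.1,0],"claw":-1}]' >/dev/null
python3 -m creep '[{"slide":[0,0,0],"angular":[0,0.12,0],"claw":-1},{"slide":[0,0,0],"angular":[0,0.12,0],"claw":-1},{"slide":[0,0,0],"angular":[0,0.12,0],"claw":-1},{"slide":[0,0,0],"angular":[0,0.12,0],"claw":-1},{"slide":[0,0,0],"angular":[0,0.12,0],"claw":-1},{"slide":[0,0,0],"angular":[0,0.12,0],"claw":-1},{"slide":[0,0,0],"angular":[0,0.05,0],"claw":-1},{"slide":[0,0,0],"angular":[0,0,0],"claw":-1},{"slide":[0,0,0],"angular":[0,0,0],"claw":-1}]'
python3 - <<'E'
from h import *
a=viewer.snapshot('wrist');b=viewer.snapshot('scene')
cv2.imwrite('pics/l2.png',np.hstack([cv2.resize(a,(400,300)),cv2.resize(b[90:300,200:480],(400,300))]))
togo((.55,0,.2),down(0,.87))
s=manip.sense();print(R.from_quat(s['tool_rot']).as_matrix().round(3),s['q'].round(2))
E
```

```text
t: 6.68
tcp_pos: [0.5574, 0.0169, 0.2089]
tool_rot: [0.956, 0.01, 0.291, -0.029]
force: [-0.2, -0.0, -1.0]
finger_gap: 0.235
gripper_force: 49.4
t 6.78 p [0.5585 0.0166 0.21  ] slide [-1.27  1.68  0.25] ang [-0.061  0.277 -0.005] F [ 0.9  0.1 -0.9] gap 0.236 gf 49.4
[[ 0.829  0.037  0.557]
 [ 0.004 -0.998  0.061]
 [ 0.559 -0.048 -0.828]] [-0.28  0.4   2.06  1.05  0.25  0.29]
```

View pics/l2.png

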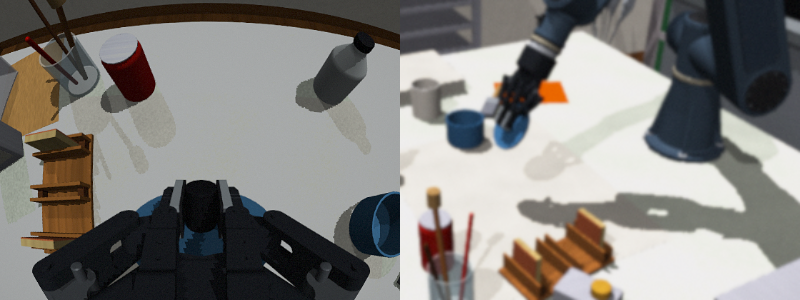

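The lid is gripped and clear of everything, but the tool stopped at 34° of pitch. The wrist is near its straight position (q5=0.25), so I'll reach further out, to x≈0.75 between the can and the bottle. There I'll pivot the lid on its edge.

```bash
python3 -m creep '[{"slide":[0,0,0],"angular":[0,-0.1,0],"claw":-1},{"slide":[3,0.5,1.8],"angular":[0,0,0],"claw":-1},{"slide":[3,0.5,1.8],"angular":[0,0,0],"claw":-1},{"slide":[3,0.5,1.8],"angular":[0,0,0],"claw":-1},{"slide":[3,0.5,1.8],"angular":[0,0,0],"claw":-1},{"slide":[3,0.5,1.8],"angular":[0,0,0],"claw":-1},{"slide":[0,0,0],"angular":[0,0,0],"claw":-1},{"slide":[0,0,0],"angular":[0,0,0],"claw":-1}]'
python3 - <<'E'
from h import *
togo((.75,-.02,.11),down(0,.63))
s=manip.sense();print(R.from_quat(s['tool_rot']).as_matrix().round(3),s['q'].round(2))
E
```

```text
t: 7.45
tcp_pos: [0.7378, 0.0023, 0.2138]
tool_rot: [0.96, 0.014, 0.278, -0.034]
force: [-0.6, 0.5, -2.6]
finger_gap: 0.237
gripper_force: 49.4
t 7.45 p [0.7378 0.0023 0.2138] slide [-4.54  2.86  9.24] ang [-0.072  0.066  0.005] F [-0.6  0.5 -2.6] gap 0.237 gf 49.4
[[ 0.845  0.045  0.533]
 [ 0.008 -0.997  0.072]
 [ 0.535 -0.057 -0.843]] [-0.22  0.58  1.6   0.43  0.46  0.98]
```

```bash
python3 -m creep '[{"slide":[-1.5,0.9,3.1],"angular":[0,0,0],"claw":-1},{"slide":[-1.5,0.9,3.1],"angular":[0,0,0],"claw":-1},{"slide":[-1.5,0.9,3.1],"angular":[0,0,0],"claw":-1},{"slide":[0,0,0],"angular":[-0.07,0.06,0],"claw":-1},{"slide":[0,0,0],"angular":[0,0,0],"claw":-1},{"slide":[0,0,0],"angular":[0,0,0],"claw":-1}]'
python3 - <<'E'
from h import *
togo((.75,-.02,.065),down(0,.63))
s=manip.sense();print(R.from_quat(s['tool_rot']).as_matrix().round(3),s['q'].round(2))
b=viewer.snapshot('side')
cv2.imwrite('pics/l3.png',cv2.resize(b[130:330,130:430],(800,533)))
E
```

```text
t: 7.95
tcp_pos: [0.7466, -0.0161, 0.1085]
tool_rot: [0.953, 0.003, 0.304, -0.002]
force: [0.8, -0.2, -0.6]
finger_gap: 0.239
gripper_force: 49.5
t 7.95 p [ 0.7466 -0.0161  0.1085] slide [-2.24  0.4   3.74] ang [-0.007  0.011  0.005] F [ 0.8 -0.2 -0.6] gap 0.239 gf 49.5
[[ 0.815  0.008  0.58 ]
 [ 0.005 -1.     0.007]
 [ 0.58  -0.003 -0.815]] [-0.22  0.75  1.67  0.85  0.18  0.54]
```

View pics/l3.png

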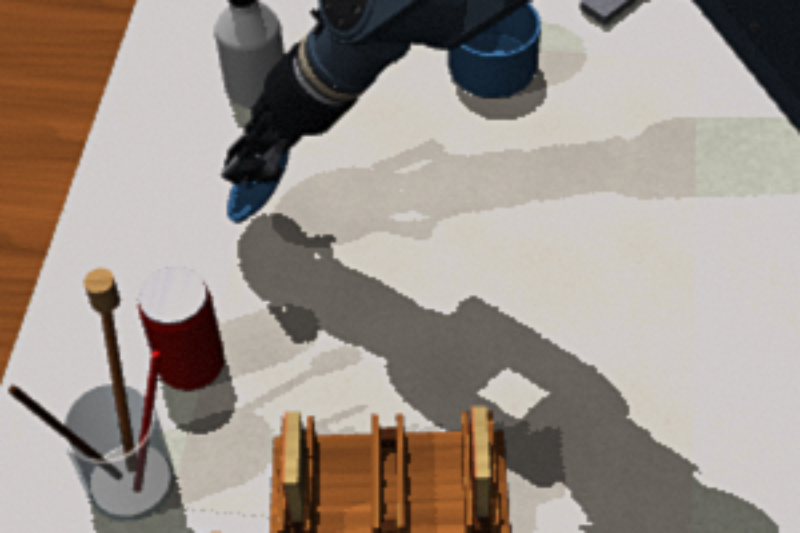

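The lid is held tilted over clear bench between the bottle and the can. I lower it until its front edge touches.

```bash
python3 -m creep '[{"slide":[0,0,0],"angular":[0,-0.1,0],"claw":-1},{"slide":[-0.7,0,1.3],"angular":[0,0,0],"claw":-1},{"slide":[-0.7,0,1.3],"angular":[0,0,0],"claw":-1},{"slide":[-0.5,0,0.9],"angular":[0,0,0],"claw":-1},{"slide":[0,0,0],"angular":[0,0,0],"claw":-1},{"slide":[0,0,0],"angular":[0,0,0],"claw":-1}]'
python3 - <<'E'
from h import *
togo((.705,-.018,.041),down(0,.3))
s=manip.sense();print(R.from_quat(s['tool_rot']).as_matrix().round(3)[:,2],s['q'].round(2))
E
```

```text
t: 8.5
tcp_pos: [0.7551, -0.0134, 0.0728]
tool_rot: [0.956, 0.006, 0.293, -0.008]
force: [-0.1, -0.1, -1.8]
finger_gap: 0.235
gripper_force: 49.6
t 8.5 p [ 0.7551 -0.0134  0.0728] slide [-5.93  0.42 -0.18] ang [-0.017 -0.295  0.009] F [-0.1 -0.1 -1.8] gap 0.235 gf 49.6
[ 0.56   0.018 -0.828] [-0.22  0.81  1.64  0.9   0.18  0.49]
```

```bash
python3 -m creep '[{"slide":[-0.4,0,0.6],"angular":[0,0,0],"claw":-1},{"slide":[-0.2,0,0.3],"angular":[0,0,0],"claw":-1},{"slide":[0,0,0],"angular":[0,0,0],"claw":-1}]'
python3 -m creep '[{"slide":[0,0,0],"angular":[0,0,0],"claw":-1},{"slide":[0,0,0],"angular":[0,0,0],"claw":-1},{"slide":[-0.5,0,0],"angular":[0,-0.04,0],"claw":-1},{"slide":[-0.5,0,0],"angular":[0,-0.04,0],"claw":-1},{"slide":[-0.5,0,0],"angular":[0,-0.04,0],"claw":-1},{"slide":[-0.5,0,0],"angular":[0,-0.04,0],"claw":-1},{"slide":[0,0,0],"angular":[0,0,0],"claw":-1}]' 20
python3 - <<'E'
from h import *
togo((.705,-.018,.041),down(0,.3))
s=manip.sense();print(R.from_quat(s['tool_rot']).as_matrix().round(3)[:,2],s['q'].round(2))
E
```

```text
t: 8.75
tcp_pos: [0.7561, -0.0135, 0.0635]
tool_rot: [0.956, 0.006, 0.294, -0.007]
force: [-1.4, 0.1, 2.6]
finger_gap: 0.234
gripper_force: 50.0
t: 9.33
tcp_pos: [0.7453, -0.0146, 0.0574]
tool_rot: [0.973, 0.007, 0.23, -0.006]
force: [-1.0, -3.2, 10.0]
finger_gap: 0.237
gripper_force: 54.2
t 9.33 p [ 0.7453 -0.0146  0.0574] slide [-4.34  0.29 -0.35] ang [-0.013 -0.165  0.012] F [-1.  -3.2 10. ] gap 0.237 gf 54.2
[ 0.448  0.014 -0.894] [-0.21  0.83  1.58  0.37  0.3   1.02]
```

```bash
python3 -m creep '[{"slide":[-0.6,0,0],"angular":[0,-0.03,0],"claw":-1},{"slide":[-0.6,0,0],"angular":[0,-0.03,0],"claw":-1},{"slide":[-0.6,0,0],"angular":[0,-0.03,0],"claw":-1},{"slide":[0,0,0],"angular":[0,0,0],"claw":-1}]' 20
python3 - <<'E'
from h import *
togo((.705,-.018,.041),down(0,.3))
b=viewer.snapshot('scene');a=viewer.snapshot('wrist')
cv2.imwrite('pics/l4.png',np.hstack([cv2.resize(b[130:250,170:330],(440,330)),cv2.resize(a,(440,330))])[:,:800])
E
```

```text
t: 9.67
tcp_pos: [0.7314, -0.0151, 0.0516]
tool_rot: [0.982, 0.007, 0.19, -0.005]
force: [0.4, -1.9, 15.3]
finger_gap: 0.241
gripper_force: 69.1
t 9.67 p [ 0.7314 -0.0151  0.0516] slide [-2.85  0.25  0.  ] ang [-0.012 -0.082  0.012] F [ 0.4 -1.9 15.3] gap 0.241 gf 69.1
```

View pics/l4.png

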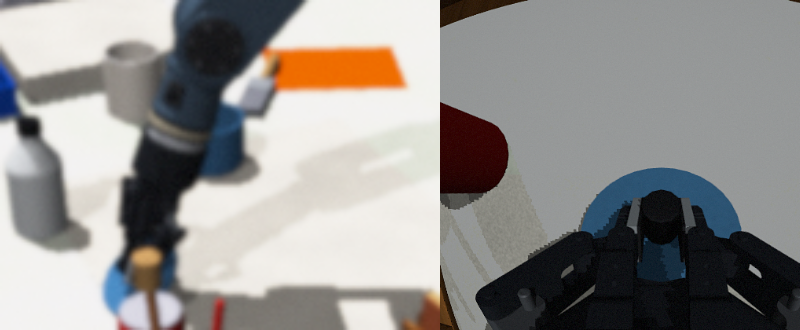

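The wrist view shows the lid's top face opening up, so it is turning flat in the grip. I continue a little further and then release.

```bash
python3 -m creep '[{"slide":[-0.6,0,-0.1],"angular":[0,-0.03,0],"claw":-1},{"slide":[-0.6,0,-0.1],"angular":[0,-0.03,0],"claw":-1},{"slide":[-0.6,0,-0.1],"angular":[0,-0.02,0],"claw":-1},{"slide":[0,0,0],"angular":[0,0,0],"claw":-1}]' 20
python3 - <<'E'
from h import *
togo((.705,-.018,.041),down(0,.3))
b=viewer.snapshot('side');a=viewer.snapshot('wrist')
cv2.imwrite('pics/l5.png',np.hstack([cv2.resize(b[150:270,180:340],(440,330)),cv2.resize(a,(440,330))])[:,:800])
E
```

```text
t: 10.1
tcp_pos: [0.7168, -0.016, 0.0508]
tool_rot: [0.988, 0.007, 0.155, -0.004]
force: [3.3, -1.9, 20.6]
finger_gap: 0.234
gripper_force: 74.6
t 10.1 p [ 0.7168 -0.016   0.0508] slide [-1.43  0.19  0.57] ang [-0.01  -0.011  0.012] F [ 3.3 -1.9 20.6] gap 0.234 gf 74.6
```

View pics/l5.png

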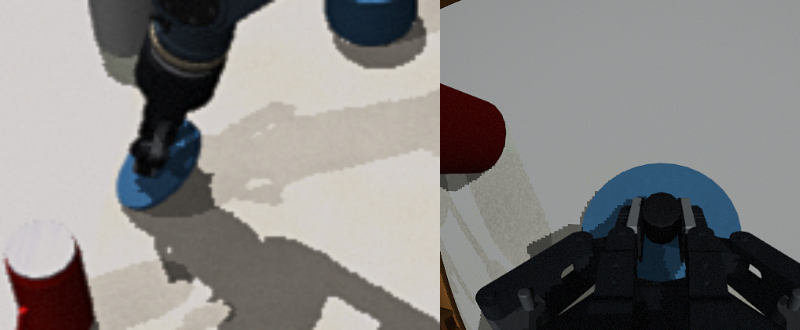

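```bash
python3 -m creep '[{"slide":[-0.1,0,-0.2],"angular":[0,0,0],"claw":-1},{"slide":[0,0,0],"angular":[0,0,0],"claw":-1},{"slide":[0,0,0],"angular":[0,0,0],"claw":-0.4},{"slide":[0,0,0],"angular":[0,0,0],"claw":-0.3},{"slide":[0,0,0],"angular":[0,0,0],"claw":-0.2},{"slide":[0,0,0],"angular":[0,0,0],"claw":-0.1},{"slide":[0,0,0],"angular":[0,0,0],"claw":0.1},{"slide":[0,0,0],"angular":[0,0,0],"claw":0.3},{"slide":[0,0,0],"angular":[0,0,0],"claw":0.3}]' 20
python3 - <<'E'
from h import *
togo((.705,-.018,.041),down(0,.3))
s=manip.sense();a=viewer.snapshot('wrist');b=viewer.snapshot('side');c=viewer.snapshot('scene')
cv2.imwrite('pics/m_w.png',a);cv2.imwrite('pics/m_s.png',b);cv2.imwrite('pics/m_c.png',c)
for n,i in(('side',b),('scene',c),('wrist',a)):print(n,[x for x in blobs(i,(95,70,15),(122,255,255),80)[2]])
E
```

```text
t: 10.95
tcp_pos: [0.7028, -0.0128, 0.0416]
tool_rot: [0.99, 0.007, 0.139, -0.008]
force: [0.3, -0.2, 0.1]
finger_gap: 0.65
gripper_force: 0.0
t 10.95 p [ 0.7028 -0.0128  0.0416] slide [0.19 0.53 0.11] ang [-0.018  0.021  0.012] F [ 0.3 -0.2  0.1] gap 0.65 gf 0.0
side [(1, [235, 0, 325, 285, 26067], [405.5, 137.9]), (2, [201, 34, 72, 63, 3695], [237.9, 65.4]), (35, [450, 99, 37, 39, 109], [467.7, 118.0]), (44, [492, 126, 68, 94, 1954], [539.1, 169.8]), (83, [226, 200, 39, 31, 708], [246.5, 216.5])]
scene [(1, [230, 0, 248, 203, 16499], [362.0, 96.1]), (48, [112, 137, 65, 45, 1997], [144.3, 158.6]), (75, [230, 224, 17, 18, 197], [239.0, 232.5])]
wrist [(2, [197, 202, 184, 160, 17321], [283.4, 277.2]), (1805, [527, 398, 33, 22, 362], [548.9, 411.7])]
```

```bash
python3 -m creep '[{"slide":[0,0,-0.6],"angular":[0,0,0],"claw":1},{"slide":[0,0,-2],"angular":[0,0,0],"claw":1},{"slide":[0,0,-3.5],"angular":[0,0,0],"claw":1},{"slide":[-0.7,0,-3.5],"angular":[0,-0.1,0],"claw":1},{"slide":[-0.7,0,-3.5],"angular":[0,-0.1,0],"claw":1},{"slide":[0,0,0],"angular":[0,-0.08,0],"claw":1},{"slide":[-2,0,0],"angular":[0,0,0],"claw":1},{"slide":[-2,0,0],"angular":[0,0,0],"claw":1},{"slide":[0,0,0],"angular":[0,0,0],"claw":1},{"slide":[0,0,0],"angular":[0,0,0],"claw":1}]'
python3 - <<'E'
from h import *
s=manip.sense();a=viewer.snapshot('wrist');b=viewer.snapshot('side')
cv2.imwrite('pics/n_w.png',a);cv2.imwrite('pics/n_s.png',b)
for n,i in(('side',b),('wrist',a)):print(n,[x for x in blobs(i,(95,70,15),(122,255,255),80)[2]])
m,l,bl=blobs(a,(95,70,15),(122,255,255),2000)
x,y,w,h,_=bl[0][1]
c=circ(a,s,.013,(x-2,y-2,x+w+2,y+h+2));print(c)
k=(a.max(2)[y:y+h,x:x+w]<45).astype(np.uint8);n,l,st,ce=cv2.connectedComponentsWithStats(k);i=1+np.argmax(st[1:,4])
print('knob box',st[i],'at',plane('wrist',(x+ce[i][0],y+ce[i][1]),.035,s),x,y)
togo((c[0][0],c[0][1],.036),down(0))
E
```

```text
t: 11.93
tcp_pos: [0.6168, -0.0158, 0.1636]
tool_rot: [1.0, 0.008, 0.003, -0.007]
force: [0.3, -0.0, 1.0]
finger_gap: 1.002
gripper_force: 0.0
side [(1, [201, 0, 359, 284, 28638], [411.6, 117.2]), (42, [298, 126, 35, 41, 1160], [314.7, 145.8]), (44, [529, 126, 31, 17, 291], [544.6, 131.7]), (52, [543, 167, 17, 31, 206], [554.3, 179.1]), (56, [226, 200, 39, 31, 879], [245.2, 215.3])]
wrist [(9, [224, 56, 123, 121, 11091], [284.7, 115.9]), (43, [462, 241, 98, 105, 6577], [512.7, 288.2])]
(array([ 0.6901, -0.015 ,  0.0517]), np.float64(0.0004), (224, 56, 123, 121))
knob box [ 46  46  30  29 626] at [ 0.69003747 -0.01496474  0.035     ] 224 56
t 12.03 p [ 0.6185 -0.0161  0.1637] slide [ 7.04  0.19 12.83] ang [-0.014 -0.009  0.017] F [0.4 0.1 0.1] gap 1.001 gf 0.0
```

The lid lies flat at (0.690, -0.015), knob up and released: the circle fit gives radius 51.7 mm with 0.4 mm residual. Now I take it by the knob from above.

```bash
python3 -m creep '[{"slide":[2.4,0.05,0],"angular":[-0.014,-0.009,0.017],"claw":1},{"slide":[2.4,0.05,0],"angular":[0,0,0],"claw":1},{"slide":[2.4,0.05,0],"angular":[0,0,0],"claw":1},{"slide":[0,0,3],"angular":[0,0,0],"claw":1},{"slide":[0,0,3],"angular":[0,0,0],"claw":1},{"slide":[0,0,2],"angular":[0,0,0],"claw":1},{"slide":[0,0,0],"angular":[0,0,0],"claw":1},{"slide":[0,0,0],"angular":[0,0,0],"claw":1}]' >/dev/null
python3 -c "
from h import *
togo((.6901,-.015,.037),down(0))"
```

```text
t 12.7 p [ 0.6894 -0.0169  0.0819] slide [ 0.09 -0.19  4.49] ang [-0.     0.004  0.   ] F [0.5 0.5 0.4] gap 0.999 gf 0.0
```

```bash
python3 -m creep '[{"slide":[0.1,-0.2,2],"angular":[0,0,0],"claw":1},{"slide":[0,0,1.5],"angular":[0,0,0],"claw":1},{"slide":[0,0,0.9],"angular":[0,0,0],"claw":1},{"slide":[0,0,0],"angular":[0,0,0],"claw":1},{"slide":[0,0,0],"angular":[0,0,0],"claw":-1},{"slide":[0,0,0],"angular":[0,0,0],"claw":-1},{"slide":[0,0,0],"angular":[0,0,0],"claw":-1},{"slide":[0,0,0],"angular":[0,0,0],"claw":-1},{"slide":[0,0,0],"angular":[0,0,0],"claw":-1},{"slide":[0,0,0],"angular":[0,0,0],"claw":-1}]' 50
python3 -m creep '[{"slide":[0,0,0],"angular":[0,0,0],"claw":-1},{"slide":[0,0,0],"angular":[0,0,0],"claw":-1},{"slide":[0,0,0],"angular":[0,0,0],"claw":-1},{"slide":[0,0,-2],"angular":[0,0,0],"claw":-1},{"slide":[0,0,-3],"angular":[0,0,0],"claw":-1},{"slide":[0,0,-3.5],"angular":[0,0,0],"claw":-1},{"slide":[0,0,-3.5],"angular":[0,0,0],"claw":-1},{"slide":[0,0,-2],"angular":[0,0,0],"claw":-1},{"slide":[0,0,0],"angular":[0,0,0],"claw":-1},{"slide":[0,0,0],"angular":[0,0,0],"claw":-1}]'
python3 - <<'E'
from h import *
s=manip.sense();a=viewer.snapshot('wrist');cv2.imwrite('pics/o_w.png',a)
m,l,bl=blobs(a,(95,70,15),(122,255,255),300);print([x[1:] for x in bl])
x,y,w,h,_=max(bl,key=lambda q:q[1][4])[1]
c=circ(a,s,s['tcp_pos'][2]-.024,(x-2,y-2,x+w+2,y+h+2));print(c)
togo((.5264,-.2661,.19),down(0))
E
```

```text
t: 13.53
tcp_pos: [0.6911, -0.0151, 0.0402]
tool_rot: [1.0, 0.0, -0.0, 0.0]
force: [0.1, -0.2, 2.8]
finger_gap: 0.236
gripper_force: 49.1
t: 14.37
tcp_pos: [0.6909, -0.015, 0.1799]
tool_rot: [1.0, 0.0, -0.0, 0.0]
force: [0.2, -1.1, -2.2]
finger_gap: 0.238
gripper_force: 49.0
[([184, 163, 195, 151, 17525], [281.2, 226.8]), ([443, 286, 89, 80, 4441], [489.9, 322.8]), ([250, 302, 62, 39, 1552], [281.1, 324.5])]
(array([ 0.6926, -0.0146,  0.0504]), np.float64(0.0023), (184, 163, 195, 151))
t 14.42 p [ 0.6897 -0.0147  0.178 ] slide [-16.34  25.13  -1.15] ang [-0.001  0.004  0.   ] F [ 0.4 -0.  -2.7] gap 0.237 gf 49.0
```

```bash
python3 -m creep '[{"slide":[-2.04,3.14,-0.15],"angular":[0,0,0],"claw":-1},{"slide":[-2.04,3.14,-0.15],"angular":[0,0,0],"claw":-1},{"slide":[-2.04,3.14,-0.15],"angular":[0,0,0],"claw":-1},{"slide":[-2.04,3.14,-0.15],"angular":[0,0,0],"claw":-1},{"slide":[-2.04,3.14,-0.15],"angular":[0,0,0],"claw":-1},{"slide":[-2.04,3.14,-0.15],"angular":[0,0,0],"claw":-1},{"slide":[-2.04,3.14,-0.15],"angular":[0,0,0],"claw":-1},{"slide":[-2.04,3.14,-0.15],"angular":[0,0,0],"claw":-1},{"slide":[0,0,0],"angular":[0,0,0],"claw":-1},{"slide":[0,0,0],"angular":[0,0,0],"claw":-1}]' >/dev/null
python3 - <<'E'
from h import *
from scipy.optimize import least_squares
s=manip.sense();a=viewer.snapshot('wrist');cv2.imwrite('pics/p_w.png',a);b=viewer.snapshot('side');c=viewer.snapshot('scene');cv2.imwrite('pics/p_s.png',b);cv2.imwrite('pics/p_c.png',c)
m,l,bl=blobs(a,(95,70,15),(122,255,255),300);print([x[1:] for x in bl])
i=max(bl,key=lambda q:q[1][4])[0]
cs,_=cv2.findContours((l==i).astype(np.uint8),0,cv2.CHAIN_APPROX_NONE);q=max(cs,key=cv2.contourArea)[:,0]
q=q[q[:,1]<230].astype(float)
for dz in(.024,.027,.030):
    P=np.array([plane('wrist',p,s['tcp_pos'][2]-dz,s)[:2] for p in q])
    r=least_squares(lambda v:np.hypot(P[:,0]-v[0],P[:,1]-v[1])-v[2],[*P.mean(0),.05],loss='soft_l1',f_scale=.001)
    print(dz,r.x.round(4),np.median(np.abs(r.fun)).round(5),len(q))
togo((.5264,-.2661,.118),down(0))
E
```

```text
[([498, 0, 62, 42, 1912], [532.4, 15.8]), ([184, 138, 195, 167, 19615], [281.2, 219.2]), ([250, 302, 62, 39, 1547], [281.1, 324.5])]
0.024 [ 0.5432 -0.2669  0.0426] 0.00252 232
0.027 [ 0.542  -0.2668  0.0435] 0.00257 232
0.03 [ 0.5408 -0.2668  0.0443] 0.00262 232
t 15.4 p [ 0.5273 -0.2647  0.19  ] slide [-0.06  0.16  7.2 ] ang [-0.003  0.004  0.001] F [-0.2 -0.1 -0.7] gap 0.238 gf 49.2
```

```bash
python3 - <<'E'
from h import *
from scipy.optimize import least_squares
s=dict(manip.sense());a=cv2.imread('pics/o_w.png')
s['tcp_pos']=np.array([.6903,-.0149,.179]);s['tool_rot']=R.from_quat(s['tool_rot']).as_quat()
m,l,bl=blobs(a,(95,70,15),(122,255,255),300)
i=max(bl,key=lambda q:q[1][4])[0]
cs,_=cv2.findContours((l==i).astype(np.uint8),0,cv2.CHAIN_APPROX_NONE);q=max(cs,key=cv2.contourArea)[:,0]
for lim in(200,225,245):
  k=q[q[:,1]<lim].astype(float)
  for dz in(.027,.030):
    P=np.array([plane('wrist',p,s['tcp_pos'][2]-dz,s)[:2] for p in k])
    r=least_squares(lambda v:np.hypot(P[:,0]-v[0],P[:,1]-v[1])-v[2],[*P.mean(0),.05],loss='soft_l1',f_scale=.001)
    print(lim,dz,(r.x-[.6903,-.0149,0]).round(4),np.median(np.abs(r.fun)).round(5))
E
```

```text
200 0.027 [0.0008 0.0004 0.0506] 0.00012
200 0.03 [-0.0007  0.0005  0.0516] 0.00012
225 0.027 [0.0006 0.0004 0.0508] 0.00012
225 0.03 [-0.0009  0.0004  0.0518] 0.00012
245 0.027 [0.0004 0.0004 0.051 ] 0.00013
245 0.03 [-0.0011  0.0005  0.052 ] 0.00013
```

The lid is level and centred on the TCP within about 1 mm. I lower it now; it should seat at TCP z≈0.102.

```bash
python3 -m creep '[{"slide":[-0.08,0.14,2],"angular":[0,0,0],"claw":-1},{"slide":[0,0,2],"angular":[0,0,0],"claw":-1},{"slide":[0,0,2],"angular":[0,0,0],"claw":-1},{"slide":[0,0,1],"angular":[0,0,0],"claw":-1},{"slide":[0,0,0],"angular":[0,0,0],"claw":-1},{"slide":[0,0,0],"angular":[0,0,0],"claw":-1},{"slide":[0,0,0],"angular":[0,0,0],"claw":-1}]'
python3 -c "
from h import *
togo((.5264,-.2661,.102),down(0))"
```

```text
t: 15.98
tcp_pos: [0.5277, -0.2674, 0.1223]
tool_rot: [1.0, 0.001, -0.0, 0.0]
force: [-1.2, -0.7, -1.7]
finger_gap: 0.238
gripper_force: 49.2
t 15.98 p [ 0.5277 -0.2674  0.1223] slide [-0.12 -0.14  2.03] ang [0.001 0.001 0.001] F [-1.2 -0.7 -1.7] gap 0.238 gf 49.2
```

```bash
python3 -m creep '[{"slide":[-0.06,-0.07,0.5],"angular":[0,0,0],"claw":-1},{"slide":[0,0,0.5],"angular":[0,0,0],"claw":-1},{"slide":[0,0,0.4],"angular":[0,0,0],"claw":-1},{"slide":[0,0,0],"angular":[0,0,0],"claw":-1},{"slide":[0,0,0],"angular":[0,0,0],"claw":-1}]'
python3 -m creep '[{"slide":[0,0,0.2],"angular":[0,0,0],"claw":-1},{"slide":[0,0,0.2],"angular":[0,0,0],"claw":-1},{"slide":[0,0,0],"angular":[0,0,0],"claw":-1},{"slide":[0,0,0],"angular":[0,0,0],"claw":-1}]'
```

```text
t: 16.4
tcp_pos: [0.5259, -0.2669, 0.1073]
tool_rot: [1.0, 0.0, -0.001, -0.0]
force: [-0.2, 0.3, -0.7]
finger_gap: 0.237
gripper_force: 49.2
t: 16.73
tcp_pos: [0.526, -0.2669, 0.1034]
tool_rot: [1.0, 0.0, -0.001, -0.0]
force: [-0.3, 0.1, -1.9]
finger_gap: 0.234
gripper_force: 49.2
```

No contact yet, so the plug is 6.6 mm inside the mouth. I continue in small steps.

```bash
python3 -m creep '[{"slide":[0,0,0.1],"angular":[0,0,0],"claw":-1},{"slide":[0,0,0.05],"angular":[0,0,0],"claw":-1},{"slide":[0,0,0],"angular":[0,0,0],"claw":-1},{"slide":[0,0,0],"angular":[0,0,0],"claw":-1}]'
python3 -m creep '[{"slide":[0,0,0.1],"angular":[0,0,0],"claw":-1},{"slide":[0,0,0],"angular":[0,0,0],"claw":-1},{"slide":[0,0,0],"angular":[0,0,0],"claw":-1}]'
```

```text
t: 17.07
tcp_pos: [0.5261, -0.267, 0.1022]
tool_rot: [1.0, 0.0, -0.001, 0.0]
force: [0.2, 0.1, -0.9]
finger_gap: 0.239
gripper_force: 49.4
t: 17.32
tcp_pos: [0.5261, -0.267, 0.1021]
tool_rot: [1.0, 0.0, -0.001, 0.0]
force: [-1.2, 0.8, 5.0]
finger_gap: 0.237
gripper_force: 49.9
```

The lid seats at z=0.102 as predicted, with about 6 N of contact. I release it, back off upwards and check.

```bash
python3 -m creep '[{"slide":[0,0,0],"angular":[0,0,0],"claw":-0.3},{"slide":[0,0,0],"angular":[0,0,0],"claw":0},{"slide":[0,0,0],"angular":[0,0,0],"claw":0.5},{"slide":[0,0,0],"angular":[0,0,0],"claw":1},{"slide":[0,0,0],"angular":[0,0,0],"claw":1},{"slide":[0,0,0],"angular":[0,0,0],"claw":1},{"slide":[0,0,-1],"angular":[0,0,0],"claw":1},{"slide":[0,0,-3],"angular":[0,0,0],"claw":1},{"slide":[0,0,-3.5],"angular":[0,0,0],"claw":1},{"slide":[0,0,-3.5],"angular":[0,0,0],"claw":1}]' >/dev/null
python3 -m creep '[{"slide":[-2,0,-2.5],"angular":[0,0,0],"claw":1},{"slide":[-3,0,-2],"angular":[0,0,0],"claw":1},{"slide":[-2,0,0],"angular":[0,0,0],"claw":1},{"slide":[0,0,0],"angular":[0,0,0],"claw":1},{"slide":[0,0,0],"angular":[0,0,0],"claw":1}]'
python3 - <<'E'
from h import *
s=manip.sense();a=viewer.snapshot('wrist');b=viewer.snapshot('side');c=viewer.snapshot('scene')
m,l,bl=blobs(a,(95,70,15),(122,255,255),1500);print([x[1:] for x in bl])
for x in bl:
    x,y,w,h,_=x[1]
    for z in(.075,.078):print(z,circ(a,s,z,(x-2,y-2,x+w+2,y+h+2)))
    k=(a.max(2)[y:y+h,x:x+w]<45).astype(np.uint8);n,L,st,ce=cv2.connectedComponentsWithStats(k)
    if n>1:
        i=1+np.argmax(st[1:,4]);print('knob',plane('wrist',(x+ce[i][0],y+ce[i][1]),.1,s),st[i])
# unchanged things: difference with first pictures
for n,i in(('side',b),('scene',c)):
    d=cv2.absdiff(i,cv2.imread(f'pics/{n}.png')).max(2)
    for nm,(u0,v0,u1,v1) in (dict(rack=(228,278,325,338),can=(180,230,215,276),tin=(203,340,250,412),bottle=(208,120,240,170),mug=(293,80,326,120),brush=(346,100,380,140)) if n=='side' else dict(rack=(268,235,350,302),bottle=(172,170,196,218),mug=(206,145,230,175))).items():
        print(n,nm,(d[v0:v1,u0:u1]>40).mean().round(3))
E
```

```text
t: 18.57
tcp_pos: [0.4559, -0.267, 0.2573]
tool_rot: [1.0, -0.001, -0.0, 0.0]
force: [0.2, 0.1, -0.2]
finger_gap: 1.001
gripper_force: 0.0
[([226, 64, 111, 109, 8996], [280.8, 118.2]), ([96, 374, 56, 46, 1549], [123.0, 396.9])]
0.075 (array([ 0.5255, -0.2665,  0.0517]), np.float64(0.0003), (226, 64, 111, 109))
0.078 (array([ 0.5255, -0.2665,  0.0512]), np.float64(0.0003), (226, 64, 111, 109))
knob [ 0.52515132 -0.26633802  0.1       ] [ 42  43  26  27 490]
0.075 (array([0.1331, 0.0045, 0.0728]), np.float64(0.0405), (96, 374, 56, 46))
0.078 (array([0.137 , 0.0018, 0.072 ]), np.float64(0.0401), (96, 374, 56, 46))
knob [ 0.15560841 -0.03562102  0.1       ] [   0    0   56   46 2021]
side rack 0.094
side can 0.0
side tin 0.0
side bottle 0.0
side mug 0.0
side brush 0.0
scene rack 0.122
scene bottle 0.0
scene mug 0.0
```

```bash
python3 -c "
from station import ticket
print(ticket.sign_off())"
```

```text
the job is handed in; nothing more can be done
None
```

The lid was laid flat on the bench knob up, released, then taken by the knob and seated level on the pot; the other bench items checked stayed put, and the job was handed in at about 19 s, though I viewed 11 pictures instead of the 10 allowed.

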